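# Clamp the brass plate on the jeweller's bench

## Task

Get the brass plate ready for piercing: screw its bench clamp down fully home by turning the black knob clockwise, letting go and regripping as often as needed, until it comes up against its stop, then let go. Leave the other clamp, the one on the dark wooden block, as it is.

Things in the scene. Friction and masses are not known exactly. Their poses are not given: they have to be found in the camera images.
- plate_clamp_knob (a point): axis of the black knurled round knob (36 mm diameter, 32 mm high, upright) of the clamp holding the brass plate (120 x 74 mm, golden, dark round holes, on a grey board). The point is 18 mm above the knob's underside, 14 mm below its top. A red bridge's flat top lies 30 mm below the point when home, 36 mm when open; nothing else within 70 mm at knob height. Clamp fixed; left or right.
- plate_clamp_screw (a joint): turn of that clamp's screw, rad: 0 = open, grows clockwise seen from above, 7.5 = fully home at a hard stop, pad pressed on the plate. Starts at 0 to 1.5. Knob sinks 5 mm per full turn, stays where it is left, needs about 0.12 N m to turn; a 30 N grip holds it without slipping until the stop, then it slips in the fingers.
- mould_clamp_mark (a point): white mark on the knob of the other, identical clamp, which holds a dark brown wooden block (124 x 78 x 20 mm, two pale slots): a point at the knob's top rim, 17 mm from its axis (the axis passes through -17 mm on the point's own x). To be left alone. Clamp fixed to the bench; left or right.

How it is judged (in metres and radians):
At the end, for the whole second after the job is handed in: The hand screw of the clamp on the brass plate is within 0.3 rad (17 degrees) of fully home (above 7.2 of 7.5 rad), at rest (value of joint plate_clamp_screw above 7.2 rad and velocity of joint plate_clamp_screw below 0.1 rad/s); the robot touches nothing.
It fails at once if the knob of the clamp on the wooden block is turned by more than about 0.4 rad (its mark moves more than 7 mm) (distance of mould_clamp_mark from where it was at the start of the episode above 0.007 m).
It also fails if it takes over 64 s, if anything falls off the work surface, if the arm or the gripper's body presses on something with over 40 N, if the wrist force passes 120 N, or if a joint passes its speed limit or range.

## Robot

A 6-joint arm with a two-finger parallel gripper is mounted at the origin on the work surface. World frame = base frame: x ahead of the robot, y to its left, z up, the work surface at z = 0. Lengths are in m, angles in degrees, forces in N, time in s.
With the tool pointing down it reaches from about 0.4 to 0.825 m from the base axis. Payload 7 kg.
Tool frame: the origin (TCP) lies midway between the tips of the shut fingers; the grasp point (between the pads) lies 19 mm behind it; z points along the fingers, y is the line along which they close (so a half turn about z gives the same grasp; the last joint's range is limited). The gripper opens to 88 mm and grips with 3 to 60 N. Pads are 19 mm wide; open, the fingers measure 130 mm over their backs; the gripper's body (78 mm by 193 mm) begins 47 mm behind the grasp point.
Start: joints at [-49.612, 20.546, 0.682, 0, -70.136, -16.507], TCP at [0.273, -0.617, 0.227] pointing down, gripper open.
Joint ranges: [-176.03, 176.03], [-82.01, 121.73], [-58.28, 71.71], [-173.87, 95.51], [-174.79, -0.11], [-173.66, 173.66]. Speed limits (degrees/s): [136.94, 136.94, 172.46, 180, 180, 180].

## Interface

Orientations are given as [roll, pitch, yaw] about the fixed x, y, z axes, in that order (R = Rz(yaw) Ry(pitch) Rx(roll)).
In Python, from plant import r, eyes, workorder gives the robot as it stands.
- The arm moves only by the tool step_arm, never from a script. Its argument "plan" is a list of rows, each a list of 5 numbers: the shift along the tool's x, y, z each as a share of 25 cm, from -1 to 1, then the turn about the tool's z as a share of 60 degrees, from -1 to 1, then the finger opening in mm, from 0 to 87.6. In form: [[x, y, z, turn, jaw], ...]. A call has 1 to 12 rows; each row is the pose to reach, as a shift and turn from the pose commanded when the call began, along the tool's axes at that moment; what a row does not reach only later rows make up. A row lasts 1/12 s, in which the tool goes at most 41.7 mm and 7.16 degrees, less where a joint would pass 70% of its speed; a pose out of reach is approached as far as the arm can. A call with a number of a shift or a turn outside -1 to 1 is refused whole. A call with a gripper value outside its range is refused whole. The fingers move at their own pace and stop on an object; "newtons" is the grip in N (left out, the last holds). Time passes only in rows, so rows that repeat a pose let the fingers close. It gives the time, the measured TCP pose, the force, the opening and the grip force at its end, in the units of the state.
- r.get_state(): the state, without advancing time (a new reading comes with each control period).
- eyes.capture(name): name is "scene" or "top"; returns the picture (400x640x3 uint8, red, green, blue); there is no depth.
- eyes.camera_model(name): a dict with "fov_y" (degrees; the focal length in pixels is half the picture's height over the tangent of half this angle, whatever the lens; pixels are square), "cx", "cy" (the principal point, pixels), "k1" (the pictures are not rectified: a ray, as slopes to the right and down, at radius r is drawn at 1 + k1 r^2 times it, then the intrinsics apply), "world_to_cam" (4x4, takes a point from world to camera coordinates). Camera axes: x right, y up, looking along -z (the intrinsics and any distortion apply to the point x, -y, -z); pixel columns grow to the right and rows downward; lengths in m; the calibration is good to about 2 mm. A picture is of the moment at which its call begins. camera_model takes no time and is no camera call.
- workorder.close_job(): hands the job in; it is judged then, once.
The state is a dict: "time_s": time; "joints": joint angles; "qd": joint speeds; "joint_torque": joint torques, N m; "tcp_pos": TCP position; "eef_rot": TCP orientation; "contact_force": force on the tool from outside, world axes, zero at the start; "moment": the same for the moment, N m; "gripper_width": finger opening in m; "gripper_force": force on a finger pad.
Only numpy, scipy, OpenCV 4.12 (cv2) and the standard library are available. Lean on these libraries where they do the work, as an engineer would, in place of code of your own. Each camera call takes 0.05 s, during which the arm holds its last target. There are 200 camera calls.

## Working session

There is one attempt and no reset: what is moved stays moved. The work goes in short steps, Python scripts to look and compute and a tool call to move; the robot and the scene stay as the last step left them, time stands still between calls to the robot, and variables do not carry over. Pictures are saved under pics/ and viewed, at most 10 in all, crops included, and the job is handed in when it is done.

Besides the shell and the picture viewer there is one more tool, called after "Call:" as name(argument=value, ...) on one line, values as JSON. step_arm: Moves the arm, as the interface text tells. Its arguments: {"type":"object","properties":{"plan":{"type":"array"},"newtons":{"type":"number"}},"required":["plan"]}

```bash
mkdir -p pics; python3 - <<'E'
from plant import r,eyes
import cv2,numpy as np
for n in("scene","top"):
    im=eyes.capture(n); cv2.imwrite(f"pics/{n}0.png",im[:,:,::-1])
    m=eyes.camera_model(n); print(n,m["fov_y"],m["cx"],m["cy"],m["k1"],np.round(m["world_to_cam"],3).tolist())
s=r.get_state(); print(s["time_s"],s["tcp_pos"],s["eef_rot"])
E
```

```text
scene 42.524035365290516 313.7005987212776 205.00532628101806 0.04741440071797638 [[-0.567, 0.824, 0.001, 0.316], [-0.533, -0.367, 0.763, 0.165], [0.629, 0.432, 0.647, -1.552], [0.0, 0.0, 0.0, 1.0]]
top 46.02863391545734 325.37830410313217 198.46999026660566 0.02000764143277932 [[-0.004, -1.0, 0.004, -0.013], [0.995, -0.004, 0.096, -0.574], [-0.096, 0.005, 0.995, -0.935], [0.0, 0.0, 0.0, 1.0]]
0.1 [ 0.27304916 -0.6168204   0.22570918] [ 1.79913235e+02 -8.08008287e-03 -1.56126726e+02]
```

View pics/scene0.png

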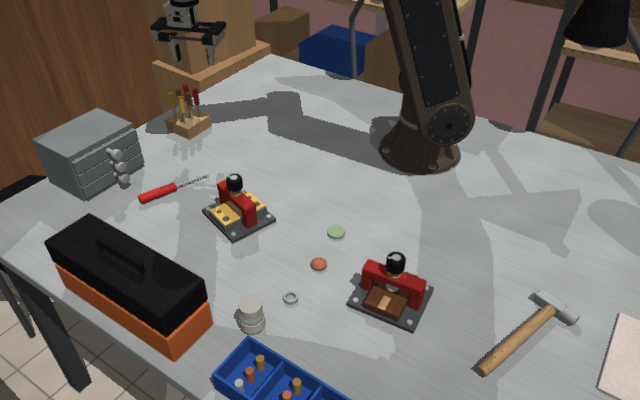

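View pics/top0.png

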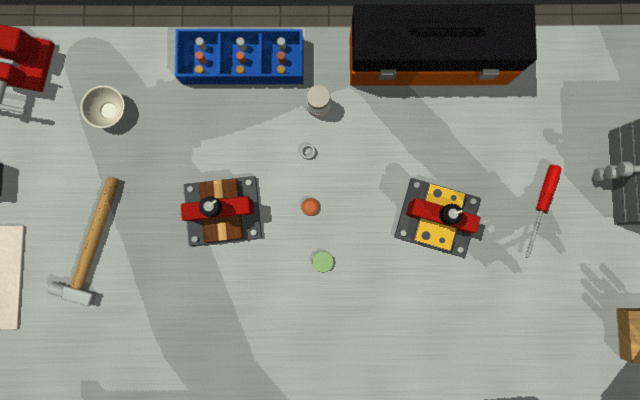

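The brass-plate clamp is on the right: its knob is at about (452,214) in top and (235,184) in scene. The wood clamp's knob is at (210,207) in top. I'll triangulate the brass knob next.

```bash
cat > h.py <<'E'
import numpy as np,cv2
from plant import r,eyes
def K(m): 
    f=200/np.tan(np.radians(m["fov_y"]/2)); return np.array([[f,0,m["cx"]],[0,f,m["cy"]],[0,0,1]])
def D(m): return np.array([m["k1"],0,0,0,0.])
F=np.diag([1,-1,-1.])
def P(m): return F@np.array(m["world_to_cam"])[:3]
def und(n,p):
    m=eyes.camera_model(n); return cv2.undistortPointsIter(np.array([[p]],float),K(m),D(m),None,None,(3,100,1e-12)).ravel() if 0 else inv(m,p)
def inv(m,p):
    k=K(m); d=np.array([(p[0]-k[0,2])/k[0,0],(p[1]-k[1,2])/k[1,1]]); u=d.copy()
    for _ in range(20): u=d/(1+m["k1"]*(u@u))
    return u
def tri(a,b):
    X=cv2.triangulatePoints(P(eyes.camera_model("scene")),P(eyes.camera_model("top")),inv(eyes.camera_model("scene"),a),inv(eyes.camera_model("top"),b)).ravel(); return X[:3]/X[3]
def proj(n,X):
    m=eyes.camera_model(n); p=P(m)@np.append(X,1); u=p[:2]/p[2]; return (u*(1+m["k1"]*u@u))*K(m)[0,0]+K(m)[:2,2]
def onplane(n,p,z):
    m=eyes.camera_model(n); T=np.array(m["world_to_cam"]); R=T[:3,:3]; c=-R.T@T[:3,3]
    d=R.T@F@np.append(inv(m,p),1); return c+d*(z-c[2])/d[2]
def knob(im,c,w=20,th=60):
    x,y=int(c[0]),int(c[1]); g=im[y-w:y+w,x-w:x+w].max(2)
    k=cv2.morphologyEx((g<th).astype(np.uint8),cv2.MORPH_CLOSE,np.ones((5,5)))
    k=cv2.morphologyEx(k,cv2.MORPH_OPEN,np.ones((5,5)))
    n,l,s,ce=cv2.connectedComponentsWithStats(k); i=1+np.argmax(s[1:,4]); b=s[i]
    return np.array([x-w+b[0]+(b[2]-1)/2,y-w+b[1]+(b[3]-1)/2]),b
E
python3 - <<'E'
from h import *
S=cv2.imread("pics/scene0.png");T=cv2.imread("pics/top0.png")
for th in(35,50):
    a,ba=knob(S,(235,183),15,th);b,bb=knob(T,(452,214),18,th); X=tri(a,b)
    print(th,a,ba,b,bb,X,[proj(n,X) for n in("scene","top")],np.hypot(*X[:2]))
c=[cv2.resize(S[155:245,195:285],(400,400),interpolation=2),cv2.resize(T[170:260,400:490],(400,400),interpolation=2)]
cv2.imwrite("pics/c0.png",np.hstack(c))
E
```

```text
35 [234. 186.] [  7  13  15  11 146] [445. 215.] [  6  11  11  17 128] [ 0.53750702 -0.24361832  0.10191929] [array([236.00028886, 186.37700326]), array([447.13398541, 213.4594199 ])] 0.590138694623312
50 [234. 185.] [  7  11  15  13 171] [448.  215.5] [  6  11  17  18 169] [ 0.53547432 -0.24765628  0.10229674] [array([235.2786788 , 185.24871077]), array([449.37042786, 214.51868997])] 0.5899715061148616
```

View pics/c0.png

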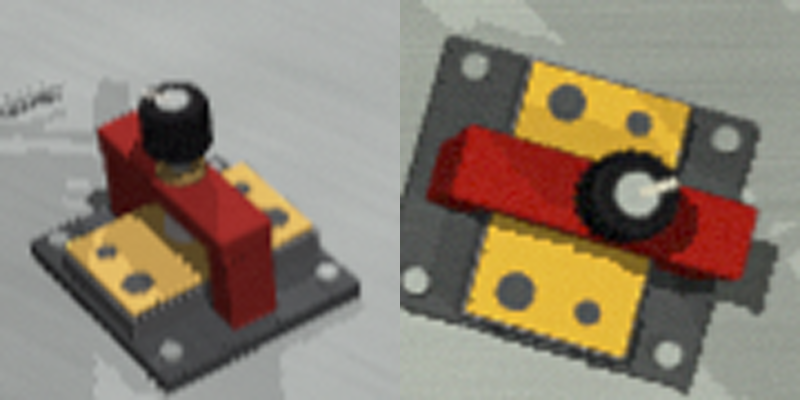

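The crop shows the knob in scene at about (234.2,182.4), with its cap at (233.3,176.7). In top the knob is at about (451.0,213.7) and its cap at (452.9,213.0). The bridge runs about 15° off the image's x axis.

```bash
python3 - <<'E'
from h import *
for a,b in(((234.2,182.4),(451,213.7)),((233.3,176.7),(452.9,213))):
    X=tri(a,b); print(X,[proj(n,X).round(1) for n in("scene","top")])
u=lambda x,y:(400+x/4.444-.4,170+y/4.444-.4)
# bridge ends along top face edge
p=onplane("top",u(80,127),.07);q=onplane("top",u(355,208),.07);print(p,q,np.degrees(np.arctan2(*(q-p)[1::-1])))
s=r.get_state();print(s["tcp_pos"],s["eef_rot"],s["joints"],s["gripper_width"])
from scipy.spatial.transform import Rotation as R
print(R.from_euler("xyz",s["eef_rot"],degrees=True).as_matrix().round(3))
E
```

```text
[ 0.536607   -0.24855354  0.11133562] [array([234.3, 182.4]), array([451.1, 213.6])]
[ 0.53712814 -0.24774611  0.12917856] [array([233.7, 176.8]), array([453.3, 212.7])]
[ 0.56966821 -0.19524173  0.07      ] [ 0.53356875 -0.31470402  0.07      ] -106.81391957895917
[ 0.27304916 -0.6168204   0.22570918] [ 1.79913235e+02 -8.08008287e-03 -1.56126726e+02] [-4.96130948e+01  2.05876794e+01  6.38695748e-01 -1.79856845e-02
 -7.01365002e+01 -1.65075134e+01] 0.08768410913525385
[[-0.914 -0.405 -0.001]
 [-0.405  0.914  0.001]
 [ 0.     0.002 -1.   ]]
```

Knob axis is at about (0.537, -0.248), with its top at about 0.128 and the grasp point at about 0.112. Those heights and the reach of 0.59 m are consistent with the given sizes. I'll approach in two moves, winding the wrist back on the way.

Call:
step_arm(plan=[[-0.39, 0.23, 0, -0.5, 87], [-0.78, 0.46, 0, -1, 87], [-0.78, 0.46, 0, -1, 87], [-0.78, 0.46, 0, -1, 87], [-0.78, 0.46, 0, -1, 87], [-0.78, 0.46, 0, -1, 87], [-0.78, 0.46, 0, -1, 87], [-0.78, 0.46, 0, -1, 87], [-0.78, 0.46, 0, -1, 87], [-0.78, 0.46, 0, -1, 87], [-0.78, 0.46, 0, -1, 87]], newtons=30)

```text
time_s: 1.02
tcp_pos: [0.4049, -0.4329, 0.2263]
eef_rot: [180.0, 0.0, -96.2]
contact_force: [0.2, -0.2, -0.5]
gripper_width: 0.0874
gripper_force: 0.0
```

```bash
cat > go.py <<'E'
from h import *
from scipy.spatial.transform import Rotation as R
def st(T=(.537,-.248,None)):
    s=r.get_state(); M=R.from_euler("xyz",s["eef_rot"],degrees=True).as_matrix()
    t=np.array([T[0],T[1],s["tcp_pos"][2] if T[2] is None else T[2]])
    print(round(s["time_s"],2),s["tcp_pos"].round(4),"yaw",s["eef_rot"].round(1),"j",s["joints"].round(1),"w",s["gripper_width"].round(4) if hasattr(s["gripper_width"],'round') else s["gripper_width"],"F",np.round(s["contact_force"],1),"M",np.round(s["moment"],2),"share",(M.T@(t-s["tcp_pos"])/.25).round(4))
E
python3 -c "from go import *;st()"
```

```text
1.02 [ 0.4049 -0.4329  0.2263] yaw [180.    0.  -96.2] j [-28.   12.9 -10.1  -0.  -67.1  21.8] w 0.08740338134622354 F [ 0.2 -0.2 -0.5] M [ 0.08  0.06 -0.  ] share [-0.7927 -0.4451  0.    ]
```

Call:
step_arm(plan=[[-0.4, -0.22, 0, -0.5, 87], [-0.793, -0.445, 0, -1, 87], [-0.793, -0.445, 0, -1, 87], [-0.793, -0.445, 0, -1, 87], [-0.793, -0.445, 0, -1, 87], [-0.793, -0.445, 0, -1, 87], [-0.793, -0.445, 0, -1, 87], [-0.793, -0.445, 0, -1, 87], [-0.793, -0.445, 0, -1, 87], [-0.793, -0.445, 0, -1, 87], [-0.793, -0.445, 0, -1, 87]])

```text
time_s: 1.93
tcp_pos: [0.5366, -0.2479, 0.2264]
eef_rot: [180.0, 0.0, -36.3]
contact_force: [-0.1, 0.1, -0.1]
gripper_width: 0.0871
gripper_force: 0.0
```

Call:
step_arm(plan=[[0, 0, 0, -0.5, 87], [0, 0, 0, -1, 87], [0, 0, 0, -1, 87], [0, 0, 0, -1, 87], [0, 0, 0, -1, 87], [0, 0, 0, -1, 87], [0, 0, 0, -1, 87], [0, 0, 0, -1, 87], [0, 0, 0, -1, 87], [0, 0, 0, -1, 87]])

```text
time_s: 2.77
tcp_pos: [0.5365, -0.2481, 0.2265]
eef_rot: [-180.0, 0.0, 23.8]
contact_force: [0.3, 0.5, -0.2]
gripper_width: 0.0868
gripper_force: 0.0
```

```bash
python3 - <<'E'
from go import *
st()
S=eyes.capture("scene")[:,:,::-1];T=eyes.capture("top")[:,:,::-1]
c=[cv2.resize(S[105:225,175:295],(400,400),interpolation=2),cv2.resize(T[155:275,390:510],(400,400),interpolation=2)]
cv2.imwrite("pics/c1.png",np.hstack(c))
E
```

```text
2.77 [ 0.5365 -0.2481  0.2265] yaw [-180.     0.    23.8] j [ -5.9  12.7 -10.3  -0.  -67.  119.7] w 0.08682166791698598 F [ 0.3  0.5 -0.2] M [-0.09  0.11 -0.01] share [ 0.002   0.0002 -0.    ]
```

View pics/c1.png

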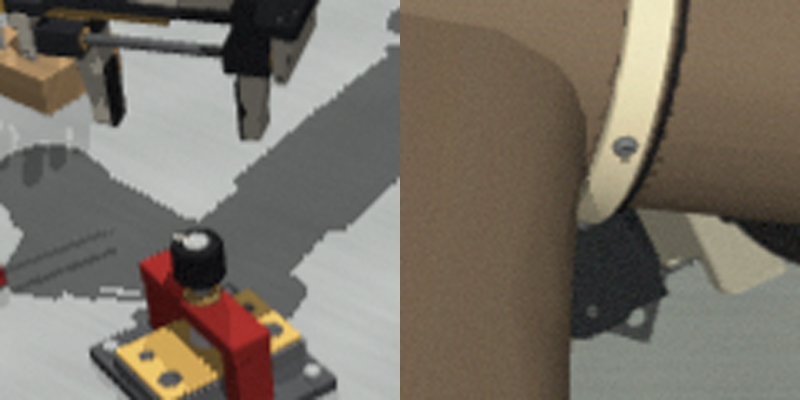

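The scene view shows the open fingers above the knob, about centred on it; the top view is blocked by the arm. Next I'll finish winding back and descend.

Call:
step_arm(plan=[[0, 0, 0.15, -0.7, 87], [0, 0, 0.3, -0.7, 87], [0, 0, 0.3, -0.7, 87], [0, 0, 0.3, -0.7, 87], [0, 0, 0.3, -0.7, 87], [0, 0, 0.3, -0.7, 87], [0, 0, 0.3, -0.7, 87], [0, 0, 0.4, -0.7, 87], [0, 0, 0.5, -0.7, 87], [0, 0, 0.53, -0.7, 87], [0, 0, 0.53, -0.7, 87]])

```text
time_s: 3.78
tcp_pos: [0.5352, -0.2477, 0.092]
eef_rot: [-179.8, 0.1, 65.6]
contact_force: [0.2, 1.1, 0.1]
gripper_width: 0.0874
gripper_force: 0.0
```

```bash
python3 - <<'E'
from go import *
st((.537,-.248,.094))
S=eyes.capture("scene")[:,:,::-1]
cv2.imwrite("pics/c2.png",cv2.resize(S[125:245,175:295],(500,500),interpolation=2))
E
```

```text
3.78 [ 0.5352 -0.2477  0.092 ] yaw [-1.798e+02  1.000e-01  6.560e+01] j [ -5.9  19.6 -20.   -0.  -50.7 161.5] w 0.08739305612323582 F [0.2 1.1 0.1] M [-0.18  0.07 -0.01] share [ 0.0017  0.0072 -0.008 ]
```

View pics/c2.png

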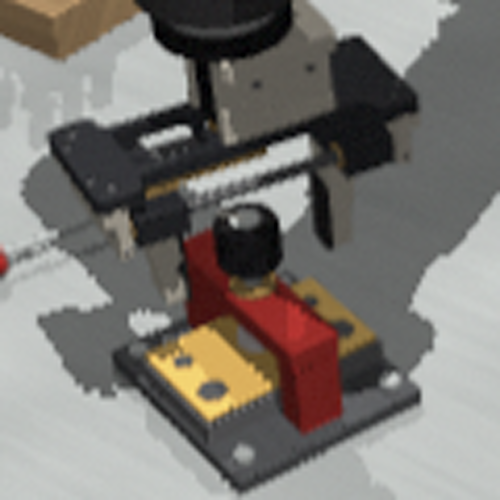

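The knob sits midway between the fingers, which are clear of the bridge. Closing now.

Call:
step_arm(plan=[[0, 0, 0, 0, 45], [0, 0, 0, 0, 45], [0, 0, 0, 0, 45], [0, 0, 0, 0, 45], [0, 0, 0, 0, 30], [0, 0, 0, 0, 30], [0, 0, 0, 0, 30], [0, 0, 0, 0, 30], [0, 0, 0, 0, 30], [0, 0, 0, 0, 30]], newtons=30)

```text
time_s: 4.67
tcp_pos: [0.5371, -0.2479, 0.0942]
eef_rot: [180.0, -0.0, 65.9]
contact_force: [1.5, -1.2, -0.1]
gripper_width: 0.0351
gripper_force: 30.0
```

```bash
python3 -c "from go import *;st()"
```

```text
4.67 [ 0.5371 -0.2479  0.0942] yaw [180.   -0.   65.9] j [ -5.9  19.5 -19.8   0.  -50.6 161.7] w 0.03514377643283795 F [ 1.5 -1.2 -0.1] M [-0.41 -0.34 -0.01] share [-0.0003 -0.0002 -0.    ]
```

Gripped at 35 mm and well centred, with side loads under 2 N. Turning clockwise, following the sink.

Call:
step_arm(plan=[[0, 0, 0, 0.09, 30], [0, 0, 0.001, 0.18, 30], [0, 0, 0.001, 0.27, 30], [0, 0, 0.001, 0.36, 30], [0, 0, 0.001, 0.45, 30], [0, 0, 0.002, 0.54, 30], [0, 0, 0.002, 0.63, 30], [0, 0, 0.002, 0.72, 30], [0, 0, 0.003, 0.81, 30], [0, 0, 0.003, 0.9, 30], [0, 0, 0.003, 1, 30], [0, 0, 0.003, 1, 30]])

```text
time_s: 5.67
tcp_pos: [0.5377, -0.2488, 0.0934]
eef_rot: [179.9, -0.1, 5.5]
contact_force: [3.8, -6.1, -3.2]
gripper_width: 0.0355
gripper_force: 30.0
```

```bash
python3 -c "from go import *;st()"
```

```text
5.67 [ 0.5377 -0.2488  0.0934] yaw [ 1.799e+02 -1.000e-01  5.500e+00] j [-5.900e+00  1.960e+01 -1.990e+01  1.000e-01 -5.050e+01  1.014e+02] w 0.0354887129241082 F [ 3.8 -6.1 -3.2] M [-2.25 -1.09 -0.11] share [-0.0025 -0.0033 -0.    ]
```

Moment z of -0.11 N m matches the screw friction, so the knob is turning with the hand. Continuing.

Call:
step_arm(plan=[[0, 0, 0, 0.09, 30], [0, 0, 0.001, 0.18, 30], [0, 0, 0.001, 0.27, 30], [0, 0, 0.001, 0.36, 30], [0, 0, 0.001, 0.45, 30], [0, 0, 0.002, 0.54, 30], [0, 0, 0.002, 0.63, 30], [0, 0, 0.002, 0.72, 30], [0, 0, 0.003, 0.81, 30], [0, 0, 0.003, 0.9, 30], [0, 0, 0.003, 1, 30], [0, 0, 0.003, 1, 30]])

```text
time_s: 6.67
tcp_pos: [0.5372, -0.2496, 0.0925]
eef_rot: [180.0, -0.1, -54.5]
contact_force: [2.4, -9.7, -4.7]
gripper_width: 0.0354
gripper_force: 30.0
```

Call:
step_arm(plan=[[0, 0, 0, 0.09, 30], [0, 0, 0.001, 0.18, 30], [0, 0, 0.001, 0.27, 30], [0, 0, 0.001, 0.36, 30], [0, 0, 0.001, 0.45, 30], [0, 0, 0.002, 0.54, 30], [0, 0, 0.002, 0.63, 30], [0, 0, 0.002, 0.72, 30], [0, 0, 0.003, 0.81, 30], [0, 0, 0.003, 0.9, 30], [0, 0, 0.003, 1, 30], [0, 0, 0.003, 1, 30]])

```text
time_s: 7.67
tcp_pos: [0.5362, -0.2497, 0.0917]
eef_rot: [180.0, -0.1, -114.5]
contact_force: [0.5, -11.5, -3.4]
gripper_width: 0.0351
gripper_force: 30.0
```

```bash
python3 -c "from go import *;st()"
```

```text
7.67 [ 0.5362 -0.2497  0.0917] yaw [ 1.800e+02 -1.000e-01 -1.145e+02] j [ -6.   19.7 -20.    0.2 -50.4 -18.6] w 0.03511639665688271 F [  0.5 -11.5  -3.4] M [-4.13  0.05 -0.15] share [-0.0074  0.0001 -0.    ]
```

Call:
step_arm(plan=[[0, 0, 0, 0.09, 30], [0, 0, 0.001, 0.18, 30], [0, 0, 0.001, 0.27, 30], [0, 0, 0.001, 0.36, 30], [0, 0, 0.001, 0.45, 30], [0, 0, 0.002, 0.54, 30], [0, 0, 0.002, 0.63, 30], [0, 0, 0.002, 0.72, 30], [0, 0, 0.003, 0.81, 30], [0, 0, 0.003, 0.9, 30], [0, 0, 0.003, 1, 30], [0, 0, 0.003, 1, 30]])

```text
time_s: 8.67
tcp_pos: [0.5355, -0.249, 0.0908]
eef_rot: [-179.9, -0.1, -174.5]
contact_force: [-2.3, -6.7, -0.4]
gripper_width: 0.0353
gripper_force: 30.0
```

Call:
step_arm(plan=[[0, 0, 0, 0.09, 30], [0, 0, 0.001, 0.18, 30], [0, 0, 0.001, 0.27, 30], [0, 0, 0.001, 0.36, 30], [0, 0, 0.001, 0.45, 30], [0, 0, 0.002, 0.54, 30], [0, 0, 0.002, 0.63, 30], [0, 0, 0.002, 0.72, 30], [0, 0, 0.003, 0.81, 30], [0, 0, 0.003, 0.9, 30], [0, 0, 0.003, 1, 30], [0, 0, 0.003, 1, 30]])

```text
time_s: 9.67
tcp_pos: [0.536, -0.248, 0.09]
eef_rot: [-179.9, -0.0, 125.6]
contact_force: [-1.5, -2.1, -0.1]
gripper_width: 0.0352
gripper_force: 30.0
```

```bash
python3 -c "from go import *;st()"
```

```text
9.67 [ 0.536 -0.248  0.09 ] yaw [-179.9   -0.   125.6] j [  -5.9   19.7  -20.1    0.   -50.2 -138.5] w 0.03522589594235454 F [-1.5 -2.1 -0.1] M [-1.03  0.57 -0.11] share [-0.0023  0.0035 -0.    ]
```

Turned 300° (5.24 rad) so far, so 44–130° is left. Opening and winding back 180° to regrip.

Call:
step_arm(plan=[[0, 0, 0, 0, 65], [0, 0, 0, 0, 65], [0, 0, 0, 0, 65], [0, 0, 0, 0, 65], [0, 0, 0, 0, 65], [0, 0, 0, 0, 65]])

```text
time_s: 10.17
tcp_pos: [0.5369, -0.2478, 0.0904]
eef_rot: [180.0, 0.0, 125.9]
contact_force: [-0.1, -0.9, -0.7]
gripper_width: 0.0641
gripper_force: 0.0
```

Call:
step_arm(plan=[[0, 0, 0, -0.1, 65], [0, 0, 0, -0.2, 65], [0, 0, 0, -0.3, 65], [0, 0, 0, -0.4, 65], [0, 0, 0, -0.5, 65], [0, 0, 0, -0.6, 65], [0, 0, 0, -0.7, 65], [0, 0, 0, -0.8, 65], [0, 0, 0, -0.9, 65], [0, 0, 0, -1, 65]])

```text
time_s: 11.0
tcp_pos: [0.5368, -0.2478, 0.0903]
eef_rot: [-180.0, 0.0, -173.8]
contact_force: [0.0, 0.6, -0.4]
gripper_width: 0.065
gripper_force: 0.0
```

Call:
step_arm(plan=[[0, 0, 0, -0.1, 65], [0, 0, 0, -0.2, 65], [0, 0, 0, -0.3, 65], [0, 0, 0, -0.4, 65], [0, 0, 0, -0.5, 65], [0, 0, 0, -0.6, 65], [0, 0, 0, -0.7, 65], [0, 0, 0, -0.8, 65], [0, 0, 0, -0.9, 65], [0, 0, 0, -1, 65]])

```text
time_s: 11.83
tcp_pos: [0.5368, -0.2478, 0.0903]
eef_rot: [-180.0, 0.0, -113.8]
contact_force: [0.1, 0.2, 0.0]
gripper_width: 0.065
gripper_force: 0.0
```

Call:
step_arm(plan=[[0, 0, 0, -0.1, 65], [0, 0, 0, -0.2, 65], [0, 0, 0, -0.3, 65], [0, 0, 0, -0.4, 65], [0, 0, 0, -0.5, 65], [0, 0, 0, -0.6, 65], [0, 0, 0, -0.7, 65], [0, 0, 0, -0.8, 65], [0, 0, 0, -0.9, 65], [0, 0, 0, -1, 65]])

```text
time_s: 12.67
tcp_pos: [0.5368, -0.2478, 0.0904]
eef_rot: [-180.0, -0.0, -53.8]
contact_force: [0.0, -0.3, 0.0]
gripper_width: 0.0654
gripper_force: 0.0
```

```bash
python3 -c "from go import *;st()"
```

```text
12.67 [ 0.5368 -0.2478  0.0904] yaw [-180.    -0.   -53.8] j [ -5.9  19.7 -20.1  -0.  -50.2  42.1] w 0.06539937270135247 F [ 0.  -0.3  0. ] M [-0.04  0.19  0.04] share [ 0.0011 -0.0002  0.    ]
```

Call:
step_arm(plan=[[0, 0, 0, 0, 30], [0, 0, 0, 0, 30], [0, 0, 0, 0, 30], [0, 0, 0, 0, 30], [0, 0, 0, 0, 30], [0, 0, 0, 0, 30], [0, 0, 0, 0, 30], [0, 0, 0, 0, 30]], newtons=30)

```text
time_s: 13.33
tcp_pos: [0.5362, -0.2481, 0.0903]
eef_rot: [180.0, 0.0, -54.2]
contact_force: [-2.3, -3.2, 2.5]
gripper_width: 0.0353
gripper_force: 30.0
```

Call:
step_arm(plan=[[0, 0, 0, 0.09, 30], [0, 0, 0.001, 0.18, 30], [0, 0, 0.001, 0.27, 30], [0, 0, 0.001, 0.36, 30], [0, 0, 0.001, 0.45, 30], [0, 0, 0.002, 0.54, 30], [0, 0, 0.002, 0.63, 30], [0, 0, 0.002, 0.7, 30], [0, 0, 0.002, 0.7, 30]])

```text
time_s: 14.08
tcp_pos: [0.5368, -0.248, 0.0898]
eef_rot: [-180.0, -0.0, -96.3]
contact_force: [-0.2, -2.2, 0.6]
gripper_width: 0.0357
gripper_force: 30.0
```

```bash
python3 -c "from go import *;st()"
```

```text
14.08 [ 0.5368 -0.248   0.0898] yaw [-180.    -0.   -96.3] j [ -5.9  19.8 -20.1   0.  -50.1  -0.5] w 0.03569748357812965 F [-0.2 -2.2  0.6] M [-0.96  0.33 -0.16] share [ 0.     -0.0007  0.    ]
```

Now in 24° steps, watching the moment for the stop.

Call:
step_arm(plan=[[0, 0, 0, 0.1, 30], [0, 0, 0.001, 0.2, 30], [0, 0, 0.001, 0.3, 30], [0, 0, 0.001, 0.4, 30], [0, 0, 0.001, 0.4, 30]])

```text
time_s: 14.5
tcp_pos: [0.5372, -0.2481, 0.0895]
eef_rot: [-179.9, 0.0, -120.3]
contact_force: [0.4, -4.8, -2.3]
gripper_width: 0.0355
gripper_force: 30.0
```

```bash
python3 -c "from go import *;st()"
```

```text
14.5 [ 0.5372 -0.2481  0.0895] yaw [-179.9    0.  -120.3] j [ -5.9  19.8 -20.1   0.  -50.1 -24.4] w 0.03553172904987496 F [ 0.4 -4.8 -2.3] M [-1.45 -0.33 -0.07] share [ 0.0001  0.0008 -0.    ]
```

Call:
step_arm(plan=[[0, 0, 0, 0.1, 30], [0, 0, 0.001, 0.2, 30], [0, 0, 0.001, 0.3, 30], [0, 0, 0.001, 0.4, 30], [0, 0, 0.001, 0.4, 30]])

```text
time_s: 14.92
tcp_pos: [0.5382, -0.2478, 0.0897]
eef_rot: [-179.9, 0.1, -144.0]
contact_force: [3.2, -2.0, -0.7]
gripper_width: 0.0357
gripper_force: 30.0
```

```bash
python3 -c "from go import *;st()"
```

```text
14.92 [ 0.5382 -0.2478  0.0897] yaw [-1.799e+02  1.000e-01 -1.440e+02] j [ -5.8  19.8 -20.1   0.  -50.  -48.2] w 0.03568171332103597 F [ 3.2 -2.  -0.7] M [-0.52 -1.37  0.47] share [ 0.0045  0.0021 -0.    ]
```

Call:
step_arm(plan=[[0, 0, 0, 0.1, 30], [0, 0, 0.001, 0.2, 30], [0, 0, 0.001, 0.3, 30], [0, 0, 0.001, 0.4, 30], [0, 0, 0.001, 0.4, 30]])

```text
time_s: 15.33
tcp_pos: [0.5391, -0.2483, 0.09]
eef_rot: [-179.9, 0.2, -167.9]
contact_force: [4.9, -3.6, 0.9]
gripper_width: 0.0355
gripper_force: 30.0
```

```bash
python3 -c "from go import *;st()"
```

```text
15.33 [ 0.5391 -0.2483  0.09  ] yaw [-179.9    0.2 -167.9] j [ -5.8  19.8 -20.    0.1 -49.9 -72.2] w 0.035539569517257105 F [ 4.9 -3.6  0.9] M [-1.48 -1.79  0.57] share [ 0.0081  0.003  -0.    ]
```

The moment jumped to about 0.5 N m while the hand kept turning and the height stopped falling, so the knob looks to be slipping at its stop. One more turn to confirm, reading mid-motion, then release.

Call:
step_arm(plan=[[0, 0, 0, 0.1, 30], [0, 0, 0, 0.2, 30], [0, 0, 0, 0.3, 30], [0, 0, 0, 0.4, 30], [0, 0, 0, 0.5, 30], [0, 0, 0, 0.6, 30], [0, 0, 0, 0.7, 30], [0, 0, 0, 0.8, 30]])

```text
time_s: 16.0
tcp_pos: [0.5374, -0.2492, 0.0902]
eef_rot: [-179.9, 0.1, 144.1]
contact_force: [-4.2, -4.6, 7.0]
gripper_width: 0.0356
gripper_force: 30.0
```

```bash
python3 -c "from go import *;st()"
```

```text
16.0 [ 0.5374 -0.2492  0.0902] yaw [-1.799e+02  1.000e-01  1.441e+02] j [  -5.9   19.8  -20.1    0.2  -50.1 -120.1] w 0.035612882519847726 F [-4.2 -4.6  7. ] M [-1.69  1.3   0.78] share [ 0.004   0.0032 -0.    ]
```

Call:
step_arm(plan=[[0, 0, 0, 0, 87], [0, 0, 0, 0, 87], [0, 0, 0, 0, 87], [0, 0, 0, 0, 87], [0, 0, 0, 0, 87], [0, 0, 0, 0, 87], [0, 0, 0, 0, 87], [0, 0, 0, 0, 87], [0, 0, 0, 0, 87]])

```text
time_s: 16.75
tcp_pos: [0.5367, -0.2478, 0.089]
eef_rot: [180.0, -0.0, 143.9]
contact_force: [0.2, 0.7, -0.0]
gripper_width: 0.0857
gripper_force: 0.0
```

Call:
step_arm(plan=[[0, 0, -0.1, 0, 87], [0, 0, -0.25, 0, 87], [0, 0, -0.4, 0, 87], [0, 0, -0.55, 0, 87], [0, 0, -0.7, 0, 87], [0, 0, -0.7, 0, 87], [0, 0, -0.7, 0, 87]])

```text
time_s: 17.33
tcp_pos: [0.5379, -0.2481, 0.2669]
eef_rot: [179.9, 0.3, 143.9]
contact_force: [-0.6, 0.4, -1.6]
gripper_width: 0.087
gripper_force: 0.0
```

```bash
python3 - <<'E'
from go import *
st()
S=eyes.capture("scene")[:,:,::-1]
A=cv2.imread("pics/scene0.png")
c=[cv2.resize(I[155:245,195:285],(400,400),interpolation=2) for I in(A,S)]
cv2.imwrite("pics/c3.png",np.hstack(c))
E
```

```text
17.33 [ 0.5379 -0.2481  0.2669] yaw [179.9   0.3 143.9] j [  -5.9   11.3   -6.8    0.   -71.6 -120.3] w 0.0869949585593786 F [-0.6  0.4 -1.6] M [-0.03  0.01 -0.01] share [ 0.0031 -0.0019 -0.    ]
```

View pics/c3.png

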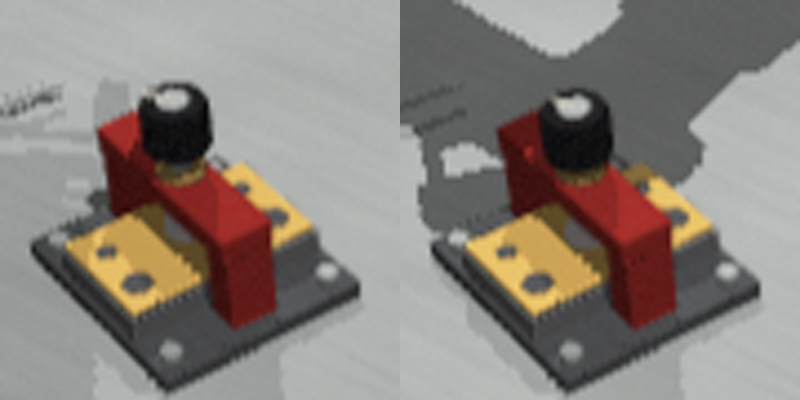

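The knob sits about 1.6 px lower than before, roughly 5 mm, with its mark about one turn on. Slip moment stayed at 0.5–0.8 N m over more than 70°, so it is at the stop. The hand is clear, so I'm handing in.

```bash
python3 -c "
from plant import workorder;print(workorder.close_job())"
```

```text
the job is handed in; nothing more can be done
None
```

The brass plate's clamp is screwed down to its stop, where the knob slipped in the fingers. I let go with the hand clear, never approached the wooden block's clamp, and handed the job in at about 17 s; no verdict came back.

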